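# Release the latched key of the key bank

## Task

One of the four identical keys on the grey key bank was left latched down. With the fingertips, tap the keys lightly one after another from left to right, all four, to feel which one it is; then press that key fully down to release it, so that all four stand up. Until it is released, push none of the others most of the way down, and do not pick up or shift the things lying round the bank.

Things in the scene. Friction and masses are not known exactly. Their poses are not given: they have to be found in the camera images.
- bank: Grey key bank fixed to the bench: low box 78 (x) x 236 (y) mm, deck 36 mm high, with four keys in a row along y, 50 mm apart, each in a black collar with its rim 40.5 mm high. Origin: centre of its underside. y runs along the row to the robot's left, x away from the robot, z up. Exactly one key is latched at the start; which place of the row it has changes from run to run.
- key_a: One of four identical white square keys, 28 x 28 mm, that slide straight down. Origin: centre of its top, moving with it. Height above the bench: up 54 mm, latched 50, at its stop 45. Up: yields at 2.3 N, plus 0.8 N per mm, and springs back. Latched (one key, any place): firm below 3.3 N, 8.5 N at its stop; let go only at the stop, it rises as the finger leaves; from less deep it returns to latched.
- key_b: One of four identical white square keys, 28 x 28 mm, that slide straight down. Origin: centre of its top, moving with it. Height above the bench: up 54 mm, latched 50, at its stop 45. Up: yields at 2.3 N, plus 0.8 N per mm, and springs back. Latched (one key, any place): firm below 3.3 N, 8.5 N at its stop; let go only at the stop, it rises as the finger leaves; from less deep it returns to latched.
- key_c: One of four identical white square keys, 28 x 28 mm, that slide straight down. Origin: centre of its top, moving with it. Height above the bench: up 54 mm, latched 50, at its stop 45. Up: yields at 2.3 N, plus 0.8 N per mm, and springs back. Latched (one key, any place): firm below 3.3 N, 8.5 N at its stop; let go only at the stop, it rises as the finger leaves; from less deep it returns to latched.
- key_d: One of four identical white square keys, 28 x 28 mm, that slide straight down. Origin: centre of its top, moving with it. Height above the bench: up 54 mm, latched 50, at its stop 45. Up: yields at 2.3 N, plus 0.8 N per mm, and springs back. Latched (one key, any place): firm below 3.3 N, 8.5 N at its stop; let go only at the stop, it rises as the finger leaves; from less deep it returns to latched.
- slot_1 (a point): Fixed point of the bank: where the centre of the top face of the first (leftmost) key lies when that key is up, 54 mm above the bench.
- slot_2 (a point): Fixed point of the bank: where the centre of the top face of the second key lies when that key is up, 54 mm above the bench.
- slot_3 (a point): Fixed point of the bank: where the centre of the top face of the third key lies when that key is up, 54 mm above the bench.
- slot_4 (a point): Fixed point of the bank: where the centre of the top face of the fourth (rightmost) key lies when that key is up, 54 mm above the bench.
- hex_keys: Bystander: folding hex key set, 27 x 100 x 20 mm, lying loose in front of the bank. Origin: centre of its underside.
- sleeve_0: Bystander: pale plain sleeve, 25 mm diameter, 30 mm high, standing loose in front of the bank. Origin: centre of its underside.
- mag_tray: Bystander: round metal tray, 103 mm diameter, 20 mm high, loose behind the bank. Origin: centre of its underside.
- red_cap_0: Bystander: small flanged cap, 31 mm diameter, 15 mm high, loose behind the bank. Origin: centre of its underside.

How it is judged:
On the way, in this order (a step that is already met when the one before it is completed fails the run):
1. a finger taps the first (leftmost) key (((horizontal distance between key_a and slot_1 below 0.01 m and contact force between the fingers and key_a above 0.3 N) or (horizontal distance between key_b and slot_1 below 0.01 m and contact force between the fingers and key_b above 0.3 N) or (horizontal distance between key_c and slot_1 below 0.01 m and contact force between the fingers and key_c above 0.3 N) or (horizontal distance between key_d and slot_1 below 0.01 m and contact force between the fingers and key_d above 0.3 N))), for 0.04 s.
2. a finger taps the second key (((horizontal distance between key_a and slot_2 below 0.01 m and contact force between the fingers and key_a above 0.3 N) or (horizontal distance between key_b and slot_2 below 0.01 m and contact force between the fingers and key_b above 0.3 N) or (horizontal distance between key_c and slot_2 below 0.01 m and contact force between the fingers and key_c above 0.3 N) or (horizontal distance between key_d and slot_2 below 0.01 m and contact force between the fingers and key_d above 0.3 N))), for 0.04 s.
3. a finger taps the third key (((horizontal distance between key_a and slot_3 below 0.01 m and contact force between the fingers and key_a above 0.3 N) or (horizontal distance between key_b and slot_3 below 0.01 m and contact force between the fingers and key_b above 0.3 N) or (horizontal distance between key_c and slot_3 below 0.01 m and contact force between the fingers and key_c above 0.3 N) or (horizontal distance between key_d and slot_3 below 0.01 m and contact force between the fingers and key_d above 0.3 N))), for 0.04 s.
4. a finger taps the fourth (rightmost) key (((horizontal distance between key_a and slot_4 below 0.01 m and contact force between the fingers and key_a above 0.3 N) or (horizontal distance between key_b and slot_4 below 0.01 m and contact force between the fingers and key_b above 0.3 N) or (horizontal distance between key_c and slot_4 below 0.01 m and contact force between the fingers and key_c above 0.3 N) or (horizontal distance between key_d and slot_4 below 0.01 m and contact force between the fingers and key_d above 0.3 N))), for 0.04 s.
5. the latched key is released (only after all four were tapped): all four keys stand up, within 1.5 mm (z of each of key_a, key_b, key_c, key_d in the frame of bank above 0.0525 m), for 0.2 s.
At the end, for the whole second after the job is handed in: All four keys stand fully up, within 1.5 mm, and are at rest (all of step 5 and linear speed of each of key_a, key_b, key_c, key_d below 0.01 m/s); the robot touches nothing.
It fails at once if a key is pushed more than 7.5 mm down while another key is still latched ((z of key_a in the frame of bank below 0.0465 m and z of any of key_b, key_c, key_d in the frame of bank below 0.0515 m) or (z of key_b in the frame of bank below 0.0465 m and z of any of key_a, key_c, key_d in the frame of bank below 0.0515 m) or (z of key_c in the frame of bank below 0.0465 m and z of any of key_a, key_b, key_d in the frame of bank below 0.0515 m) or (z of key_d in the frame of bank below 0.0465 m and z of any of key_a, key_b, key_c in the frame of bank below 0.0515 m)).
It fails at once if one of the loose things round the bank is moved by more than 15 mm or lifted (distance of any of hex_keys, sleeve_0, mag_tray, red_cap_0 from where it was at the start of the episode above 0.015 m).
It also fails if it takes over 45 s, if anything falls off the work surface, if the arm or the gripper's body presses on something with over 40 N, if the wrist force passes 120 N, or if a joint passes its speed limit or range.

## Robot

A 6-joint arm with a two-finger parallel gripper is mounted at the origin on a cart in front of the work surface, level with it; the furniture and walls round the work are solid. World frame = base frame: x ahead of the robot, y to its left, z up, the work surface at z = 0. Lengths are in m, angles in rad, forces in N, time in s.
With the tool pointing down it reaches from about 0.35 to 0.975 m from the base axis. Payload 7.1 kg.
Tool frame: the origin (TCP) lies on the centre line of the jaws, within the pads' length; the fingertips stand 19 mm ahead of it and the grasp point (between the pads) is the TCP; z points along the fingers, y is the line along which they close (so a half turn about z gives the same grasp; the last joint's range is limited). The gripper opens to 88 mm and grips with 3 to 60 N. Pads are 20 mm wide; open, the fingers measure 115 mm over their backs; the gripper's body (75 mm by 178 mm) begins 61 mm behind the grasp point.
Start: joints at [-1.225, 0.423, 1.63, -0, 1.089, -0.019], TCP at [0.223, -0.584, 0.242] pointing down, gripper open.
Joint ranges: [-3, 3], [-0.9, 2.11], [0.09, 2.58], [-1.31, 4.45], [0.11, 2.69], [-2.54, 2.54]. Speed limits (rad/s): [2.39, 2.39, 3.01, 3.14, 3.14, 3.14].

## Interface

Orientations are given as a unit quaternion [x, y, z, w].
In Python, from rig import manip gives the robot as it stands. The module is installed in compiled form; this text tells all that it offers.
- The arm moves only by the shell command python3 -m pendant 'ROWS' [FORCE]. ROWS is JSON, one flat list of numbers, 5 for each row, row after row: the shift along the tool's x, y, z as a fraction of full scale, then the turn about the tool's z as a fraction of full scale, then the opening, from 0 (shut) to 1 (fully open). A call has 1 to 20 rows; each row shifts and turns the commanded pose from where the row before left it, along the tool's axes as they then stand; what a row does not reach is not made up. Full scale, the value 1, is 0.5 m for a shift and pi rad for a turn. A row lasts 1/8 s, in which the tool goes at most 62.5 mm and 10.7 degrees, less where a joint would pass 70% of its speed; a pose out of reach is approached as far as the arm can. A call with a number of a shift or a turn outside -1 to 1 is refused whole. A call with a gripper value outside its range is refused whole. The fingers move at their own pace and stop on an object; FORCE is the grip in N (left out, the last holds). Time passes only in rows, so rows that do not move let the fingers close. It gives the time, the measured TCP pose, the force, the opening and the grip force at its end, in the units of the state.
- manip.get_obs(): the state, without advancing time (a new reading comes with each control period).
- manip.get_image(name): name is "side" or "top"; returns a dict with "frame" (400x640x3 uint8, blue, green, red), "camera_matrix" (3x3 intrinsics, pixels), "R" (3x3) and "t" (3): a world point X has camera coordinates R X + t. Camera axes: x right, y down, z forward; pixel columns grow to the right and rows downward; lengths in m; the calibration is good to about 2 mm. A picture is of the moment at which its call begins. There is no depth.
- manip.job_done(): hands the job in; it is judged then, once.
The state is a dict: "t": time; "qpos": joint angles; "qd": joint speeds; "tau": joint torques, N m; "ee_pos": TCP position; "tool_rot": TCP orientation; "contact_force": force on the tool from outside, world axes, zero at the start; "moment": the same for the moment, N m; "opening": finger opening in m; "grip_force": force on a finger pad.
Only numpy, scipy, OpenCV 4.12 (cv2) and the standard library are available. Lean on these libraries where they do the work, as an engineer would, in place of code of your own. Each camera call takes 0.05 s, during which the arm holds its last target. There are 200 camera calls.

## Working session

There is one attempt and no reset: what is moved stays moved. The work goes in short steps, Python scripts to look and compute and a shell command to move; the robot and the scene stay as the last step left them, time stands still between calls to the robot, and variables do not carry over. Pictures are saved under pics/ and viewed, at most 10 in all, crops included, and the job is handed in when it is done.

```bash
mkdir -p pics
python3 - <<'E'
from rig import manip
import cv2
for n in("top","side"):
    d=manip.get_image(n); cv2.imwrite(f"pics/{n}0.png",d["frame"]); print(n,d["camera_matrix"].tolist(),d["R"].tolist(),d["t"].tolist())
print(manip.get_obs())
E
```

```text
top [[452.70416819273754, 0.0, 318.9713744858527], [0.0, 452.70416819273754, 202.3238775038936], [0.0, 0.0, 1.0]] [[0.017137323322410563, -0.9996245933387456, -0.021377196768766763], [-0.9965496581347559, -0.015340241980489682, -0.08156871855976007], [0.0812101657481653, 0.02270130763474727, -0.9964384374414851]] [0.1402299399291673, 0.5632922603929039, 0.8660848099543755]
side [[493.2395114272314, 0.0, 320.94354949246423], [0.0, 493.2395114272314, 198.95020173067684], [0.0, 0.0, 1.0]] [[0.9207960278202333, -0.38955305979180727, -0.019572653303030544], [-0.21682346412320672, -0.4695075879316795, -0.8558914710874204], [0.3242256321700869, 0.7923452773137583, -0.5167849658828036]] [-0.48168372914859203, 0.2342065865864734, 0.5736003912108805]
{'t': 0.1, 'qpos': array([-1.22502274e+00,  4.23733877e-01,  1.63060435e+00, -3.38418857e-05,
        1.08863322e+00, -1.89862511e-02]), 'qd': array([ 0.00095736, -0.00102945, -0.00017703, -0.00057689, -0.00042989,
        0.0009262 ]), 'tau': array([-1.46349107e-04, -5.45614564e+01, -2.74323303e+01,  6.44870661e-02,
        1.87869061e-02, -9.64651633e-06]), 'ee_pos': array([ 0.22281344, -0.58341777,  0.24100212]), 'tool_rot': array([ 9.83413173e-01,  1.81378214e-01, -1.26929373e-04, -6.77776945e-04]), 'contact_force': array([-0.35825159, -0.34988747, -0.79180789]), 'moment': array([-0.01673526, -0.00421534, -0.01102421]), 'grip_force': 0.0, 'opening': 0.08763396612713636}
```

View pics/top0.png

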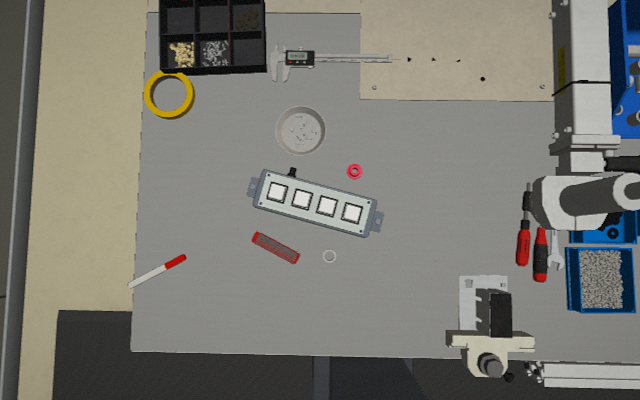

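View pics/side0.png

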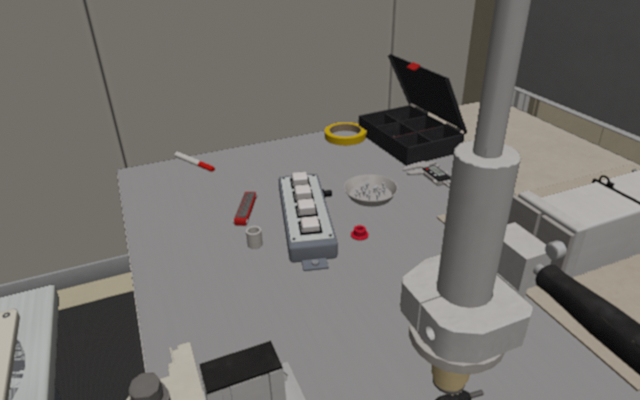

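The top view shows the four keys at about (278,191), (302,199), (327,206) and (352,213), left to right, with the bank yawed about -17°. The side view shows no obstacles above the bank. Next I'll refine the key positions.

```bash
cat > h.py <<'E'
from rig import manip
import cv2, numpy as np
from scipy.spatial.transform import Rotation as Ro
def keys():
    d=manip.get_image("top"); g=d["frame"].min(2); m=np.zeros_like(g); m[165:240,255:380]=(g[165:240,255:380]>225)
    n,l,s,c=cv2.connectedComponentsWithStats(m)
    P=[]
    for i in range(1,n):
        if s[i,4]>80:
            r=np.linalg.inv(d["camera_matrix"])@[*c[i],1]; r=d["R"].T@r; o=-d["R"].T@d["t"]
            p=o+r*(0.053-o[2])/r[2]; P.append(p); print(c[i],s[i,4],p)
    return np.array(sorted(P,key=lambda p:-p[1]))
def rel(p):
    o=manip.get_obs(); return Ro.from_quat(o["tool_rot"]).inv().apply(np.array(p)-o["ee_pos"])/0.5
E
python3 - <<'E'
from h import *
K=keys(); v=K[0]-K[-1]; print("yaw",np.degrees(np.arctan2(-v[0],v[1])), np.linalg.norm(v))
print(Ro.from_quat(manip.get_obs()["tool_rot"]).as_matrix(), rel(K[0]+[0,0,.06]))
E
```

```text
Traceback (most recent call last):
IndexError: index 0 is out of bounds for axis 0 with size 0
```

```bash
sed -i 's/>225/>T/; s/def keys():/def keys(T=205):/' h.py
python3 - <<'E'
from h import *
g=cv2.imread("pics/top0.png").min(2); print([g[y,x] for x,y in((278,191),(302,199),(327,206),(352,213),(265,200),(315,220))])
K=keys(int(g[199,302])-15); v=K[0]-K[-1]; print("yaw",np.degrees(np.arctan2(-v[0],v[1])), np.linalg.norm(v))
print(Ro.from_quat(manip.get_obs()["tool_rot"]).as_matrix(), rel(K[0]+[0,0,.06]))
E
```

```text
[np.uint8(215), np.uint8(215), np.uint8(216), np.uint8(218), np.uint8(189), np.uint8(187)]
[276.2125  191.15625] 160 [0.57877594 0.23085218 0.053     ]
[301.33333333 198.12962963] 162 [0.56612196 0.18250632 0.053     ]
[326.66871166 205.05521472] 163 [0.55362747 0.13399066 0.053     ]
[351.98757764 212.27329193] 161 [0.54063764 0.08573729 0.053     ]
yaw -14.725162303306293 0.1500428672964001
[[ 9.34198603e-01  3.56753276e-01 -2.66172239e-04]
 [ 3.56753371e-01 -9.34198220e-01  8.47429845e-04]
 [ 5.36657412e-05 -8.86625620e-04 -9.99999606e-01]] [ 1.2459751  -1.26753667  0.25759848]
```

The spacing comes out at 150 mm, as it should. Now I'll move above key 1.

```bash
python3 -m pendant '[0.069,-0.07,0,0,0, 0.069,-0.07,0,0,0, 0.069,-0.07,0,0,0, 0.069,-0.07,0,0,0, 0.069,-0.07,0,0,0, 0.069,-0.07,0,0,0, 0.069,-0.07,0,0,0, 0.069,-0.07,0,0,0, 0.069,-0.07,0,0,0, 0.069,-0.07,0,0,0, 0.069,-0.07,0,0,0, 0.069,-0.07,0,0,0, 0.069,-0.07,0,0,0, 0.069,-0.07,0,0,0, 0.069,-0.07,0,0,0, 0.069,-0.07,0,0,0, 0.069,-0.07,0,0,0, 0.069,-0.07,0,0,0]' 10
python3 -m pendant '[0,0,0,0.0494,0, 0,0,0,0.0494,0, 0,0,0,0.0494,0, 0,0,0,0.0494,0, 0,0,0,0,0]'
python3 - <<'E'
from h import *
o=manip.get_obs(); print(o["ee_pos"],Ro.from_quat(o["tool_rot"]).as_matrix(),o["qpos"],rel([0.5788,.2309,.1]),rel([0.5406,.0857,.1]))
E
```

```text
t: 2.45
ee_pos: [0.5787, 0.2278, 0.2415]
tool_rot: [0.983, 0.182, -0.0, 0.0]
contact_force: [1.4, 0.1, -0.1]
opening: 0.0002
grip_force: 0.0
t: 3.08
ee_pos: [0.5783, 0.2262, 0.2415]
tool_rot: [0.992, -0.127, -0.0, 0.0]
contact_force: [-0.1, -0.3, -0.1]
opening: 0.0004
grip_force: 0.0
[0.57825346 0.22622048 0.24148834] [[ 9.67768474e-01 -2.51841307e-01 -3.69494266e-04]
 [-2.51841370e-01 -9.67768519e-01 -1.33744381e-04]
 [-3.23902559e-04  2.22487538e-04 -9.99999923e-01]] [3.53741621e-01 4.17555595e-01 1.63916010e+00 2.86424627e-06
 1.08526991e+00 2.17911907e+00] [-0.00120749 -0.00939563  0.282975  ] [-0.00201027  0.29088503  0.28304207]
```

```bash
python3 -m pendant '[-0.001,-0.0094,0.0646,0,0, 0,0,0.0646,0,0, 0,0,0.0646,0,0, 0,0,0.0646,0,0, 0,0,0.0646,0,0, 0,0,0,0,0, 0,0,0,0,0]'
python3 -m pendant '[0,0,0.006,0,0, 0,0,0.006,0,0, 0,0,0.006,0,0, 0,0,0,0,0]'
```

```text
t: 3.95
ee_pos: [0.5797, 0.2311, 0.0811]
tool_rot: [0.992, -0.127, 0.0, -0.0]
contact_force: [-1.1, -0.2, 0.1]
opening: 0.0006
grip_force: 0.0
t: 4.45
ee_pos: [0.5795, 0.2311, 0.0715]
tool_rot: [0.992, -0.128, 0.0, -0.0]
contact_force: [-0.2, 0.1, 2.7]
opening: 0.0006
grip_force: 1.7
```

```bash
python3 -m pendant '[0,0,0.003,0,0, 0,0,0,0,0]'
python3 -m pendant '[0,0,-0.024,0,0, 0,0.05,0,0,0, 0,0.05,0,0,0, 0,0,0,0,0, 0,0,0.006,0,0, 0,0,0.006,0,0, 0,0,0.006,0,0, 0,0,0,0,0]'
```

```text
t: 4.7
ee_pos: [0.5795, 0.2311, 0.07]
tool_rot: [0.992, -0.128, 0.0, -0.0]
contact_force: [0.6, -0.2, 4.4]
opening: 0.0007
grip_force: 2.4
t: 5.7
ee_pos: [0.5665, 0.1829, 0.0725]
tool_rot: [0.992, -0.127, -0.0, 0.0]
contact_force: [-0.4, 0.2, 2.6]
opening: 0.0004
grip_force: 1.3
```

Keys 1 and 2 yield at the "up" height. Next are keys 3 and 4.

```bash
python3 -m pendant '[0,0,0.004,0,0, 0,0,0,0,0]'
python3 -m pendant '[0,0,-0.024,0,0, 0,0.05,0,0,0, 0,0.05,0,0,0, 0,0,0,0,0, 0,0,0.006,0,0, 0,0,0.006,0,0, 0,0,0.008,0,0, 0,0,0,0,0]'
```

```text
t: 5.95
ee_pos: [0.5665, 0.1829, 0.0708]
tool_rot: [0.992, -0.128, 0.0, -0.0]
contact_force: [-2.0, 1.1, 3.7]
opening: 0.0004
grip_force: 2.0
t: 6.95
ee_pos: [0.5539, 0.1346, 0.0725]
tool_rot: [0.992, -0.127, -0.0, -0.0]
contact_force: [-1.0, 0.8, 4.0]
opening: 0.0005
grip_force: 1.4
```

```bash
python3 -m pendant '[0,0,0.004,0,0, 0,0,0,0,0]'
python3 -m pendant '[0,0,-0.024,0,0, 0,0.05,0,0,0, 0,0.05,0,0,0, 0,0,0,0,0, 0,0,0.006,0,0, 0,0,0.006,0,0, 0,0,0.008,0,0, 0,0,0,0,0]'
```

```text
t: 7.2
ee_pos: [0.5539, 0.1345, 0.0708]
tool_rot: [0.992, -0.128, 0.0, -0.0]
contact_force: [-1.2, 1.9, 4.1]
opening: 0.0007
grip_force: 2.0
t: 8.2
ee_pos: [0.5408, 0.0861, 0.0721]
tool_rot: [0.992, -0.127, -0.0, 0.0]
contact_force: [0.5, 0.6, -0.8]
opening: 0.0006
grip_force: 0.0
```

No contact on key 4 at this height, so it is probably the latched one. I'll tap it.

```bash
python3 -m pendant '[0,0,0.004,0,0, 0,0,0,0,0]'
python3 -m pendant '[0,0,0.004,0,0, 0,0,0,0,0]'
```

```text
t: 8.45
ee_pos: [0.541, 0.0858, 0.0705]
tool_rot: [0.992, -0.128, -0.0, 0.0]
contact_force: [0.0, -0.7, 0.2]
opening: 0.0003
grip_force: 0.0
t: 8.7
ee_pos: [0.5413, 0.0858, 0.0689]
tool_rot: [0.992, -0.128, 0.0, -0.0]
contact_force: [-0.4, 0.0, 3.1]
opening: 0.0008
grip_force: 1.7
```

Key 4 is firm at latched height. I'll press it to its stop.

```bash
python3 -m pendant '[0,0,0.005,0,0, 0,0,0.005,0,0, 0,0,0,0,0]'
python3 -m pendant '[0,0,0.003,0,0, 0,0,0.001,0,0, 0,0,0,0,0]'
```

```text
t: 9.07
ee_pos: [0.5413, 0.0858, 0.0644]
tool_rot: [0.992, -0.128, 0.0, -0.0]
contact_force: [-2.6, -0.8, 12.9]
opening: 0.0006
grip_force: 6.2
t: 9.45
ee_pos: [0.5414, 0.0858, 0.064]
tool_rot: [0.992, -0.128, 0.0, -0.0]
contact_force: [-8.9, -0.7, 29.6]
opening: 0.0004
grip_force: 14.5
```

At the stop, with the force well above 8.5 N. I'll retreat and look.

```bash
python3 -m pendant '[0,0,-0.005,0,0, 0,0,-0.01,0,0, 0,0,-0.01,0,0, 0,0,-0.02,0,0, 0,0,-0.08,0,0, 0,0,-0.1,0,0, -0.1,0,0,0,0, -0.1,0,0,0,0, -0.1,0,0,0,0, 0,0,0,0,0]'
python3 - <<'E'
from h import *
d=manip.get_image("side")["frame"]; a=cv2.imread("pics/side0.png")
c=lambda f:cv2.resize(f[155:265,260:350],None,fx=4,fy=4,interpolation=cv2.INTER_CUBIC)
cv2.imwrite("pics/cmp.png",np.hstack([c(a),c(d)]))
E
```

```text
t: 10.7
ee_pos: [0.3925, 0.1238, 0.1741]
tool_rot: [0.992, -0.127, -0.001, 0.0]
contact_force: [0.7, -0.1, 0.5]
opening: 0.0002
grip_force: 0.0
```

View pics/cmp.png

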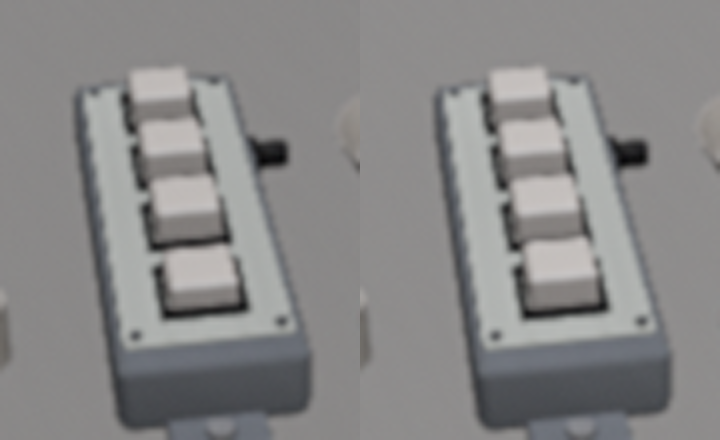

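The nearest key (key 4) now stands higher: its top edge went from row 250 to row 240 in the crop, which matches the other three. All four keys are up.

```bash
python3 -c "from rig import manip; print(manip.job_done())"
```

```text
the job is handed in; nothing more can be done
None
```

I tapped all four keys from left to right and found the fourth (rightmost) one latched; I pressed it to its stop to release it, the side camera then showed all four standing up, and I handed the job in; no verdict came back.

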